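Pin the tile turntable

ROBOT

A 7-joint arm with a two-finger parallel gripper is mounted at the origin on the work surface. World frame = base frame: x ahead of the robot, y to its left, z up, the work surface at z = 0. Lengths are in m, angles in degrees, forces in N, time in s.
With the tool pointing down it reaches from about 0.425 to 0.825 m from the base axis. Payload 3.6 kg.
Tool frame: the origin (TCP) lies on the mounting face of the last link; the fingertips stand 173 mm ahead of it and the grasp point (between the pads) lies 155 mm ahead of it; z points along the fingers, y is the direction in which the jaws open and shut (so a half turn about z gives the same grasp; the last joint's range is limited). The gripper opens to 85 mm and grips with 20 to 120 N. Pads are 22 mm wide; open, the fingers measure 114 mm over their backs; the gripper's body (76 mm by 85 mm) begins 54 mm behind the grasp point. The pads swing forward as they close: fully open they stand 13 mm farther back than shut.
Start: joints at [-67.867, 35.231, -0.722, 81.555, 0.464, 63.22, -2.315], TCP at [0.261, 0.595, 0.405] pointing down, gripper open.
Joint ranges: [-178.69, 178.69], [-17.37, 117.87], [-77.05, 75.6], [15.02, 138.74], [-78.02, 258.01], [0.78, 113.62], [-162.83, 162.83]. Speed limits (degrees/s): [159.86, 159.86, 180, 180, 180, 180, 180].

INTERFACE

Orientations are given as [roll, pitch, yaw] about the fixed x, y, z axes, in that order (R = Rz(yaw) Ry(pitch) Rx(roll)).
In Python, from station import ctrl, cams gives the robot as it stands. The module is installed in compiled form; this text tells all that it offers.
- The arm moves only by the shell command python3 -m creep 'ROWS' [OPENING] [FORCE]. ROWS is JSON, a list of rows, each an object with "linear": the shift along the tool's x, y, z in mm, a list of three; "rot": the turn, a rotation vector about the tool's x, y, z in degrees, a list of three. In form: [{"linear": [tx, ty, tz], "rot": [ax, ay, az]}, ...]. A call has 1 to 12 rows; each row is the pose to reach, as a shift and turn from the pose measured when the call began, along the tool's axes at that moment; what a row does not reach only later rows make up. A row lasts 1/12 s, in which the tool goes at most 41.7 mm and 7.16 degrees, less where a joint would pass 70% of its speed; a pose out of reach is approached as far as the arm can. A call with a gripper value outside its range is refused whole. OPENING is the finger opening in mm, from 0 to 85.4, set as the call begins (- or left out, the last holds). The fingers move at their own pace and stop on an object; FORCE is the grip in N (left out, the last holds). Time passes only in rows, so rows that repeat a pose let the fingers close. It gives the time, the measured TCP pose, the force and the opening at its end, in the units of the state.
- ctrl.sense(): the state, without advancing time (a new reading comes with each control period).
- cams.snapshot(name): name is "scene" or "top" or "wrist"; returns the picture (480x640x3 uint8, red, green, blue); there is no depth.
- cams.camera_info(name): a dict with "K" (3x3 intrinsics, pixels), "eye" and "rotation" of the camera in the world; the wrist camera has in their place "mount" (4x4, takes a point from camera to tool coordinates, whose origin is the TCP and whose axes are the flange's). Camera axes: x right, y down, z forward; pixel columns grow to the right and rows downward; lengths in m; the calibration is good to about 2 mm. A picture is of the moment at which its call begins: read the wrist's pose just before it. camera_info takes no time and is no camera call.
- ctrl.finish_job(): hands the job in, once; it reports no verdict.
Trained networks look in the newest picture that a camera, given by its name, has taken for a name from the list of things; names that differ only in an ending like _2 or _b are one class to them, and where a whole thing is asked for, a point or a joint stands for the part that bears it (a point fixed in the world has none). Each returns a list of dicts, best first, with "confidence" (0 to 1); they miss things now and then, are a little off and sometimes report something else, mostly with a low value. They report only what shows in the picture. A call takes as long as a camera call. They do not tell look-alikes from the thing itself.
- cams.find_in(name, camera): "position" ([x, y, z] in m, in world coordinates, good to about 4 mm: the middle of the surface that is visible of it).
- cams.place_of(name, camera): "position" ([x, y, z] in m, in world coordinates, good to about 4 mm: a listed point, or the origin of a listed thing).
The state is a dict: "time": time; "joint_positions": joint angles; "joint_vel": joint speeds; "effort": joint torques, N m; "eef_pos": TCP position; "tool_rot": TCP orientation; "ft_force": force on the tool from outside, world axes, zero at the start; "ft_torque": the same for the moment, N m; "opening": finger opening in m.
Only numpy, scipy, OpenCV 4.12 (cv2) and the standard library are available. Lean on these libraries where they do the work, as an engineer would, in place of code of your own. Each camera call takes 0.05 s, during which the arm holds its last target.

TASK

The clay roof tile on the turntable is to be drilled next, so the turntable must be locked. Turn it by its black handle until the hole in its steel tab lies over the hole in the yellow block, then take the blue-knobbed pin from the wooden rack, push it down through both holes until its collar sits flush on the tab, and let go.

Things in the scene. Friction and masses are not known exactly. Their poses are not given: they have to be found in the camera images.
- turntable (a joint): Angle of the turntable: 0 = tab's hole exactly over the block's hole; grows anticlockwise seen from above; starts at 0.45 to 1.1 rad, stops at -0.6 and 1.4. A steel disc (200 mm diameter, top 60 mm above the table) carrying a terracotta tile (175 x 165 mm, flat top 73 mm, middle roll 90 mm above the table). Turns about a vertical pivot with about 2 N at the handle; stays where left.
- handle (a point): Centre of the top of the black upright round handle on the turntable: 24 mm diameter, 60 mm tall, its top 120 mm above the table. It is 115 mm from the pivot, exactly opposite the tab's hole, so the pivot lies on the straight line from handle to tab hole.
- eye (a point): Centre, at the top face, of the 40 mm round hole in the square steel tab (76 mm, 10 mm thick, top 60 mm above the table) on the turntable's rim, 140 mm from the pivot. It turns with the turntable.
- socket (a point): Centre of the mouth of the 32 mm round hole in the fixed yellow block (72 mm square, top 46 mm above the table, 4 mm below the tab's underside), on the robot's left (+y) side of the turntable, 140 mm from the pivot. The hole goes straight down, 34 mm deep.
- pin_blue: Locking pin, 0.14 to 0.28 kg: shaft 14 mm thick, 45 mm long; collar 56 mm wide, 6 mm thick; blue knob 24 mm wide, 45 mm tall. Origin at the shaft's tip, z up: collar underside at 45, knob 51 to 96 mm. Starts upright, collar on a fixed 50 mm tall rack at the robot's right: 3 holes 90 mm apart, row along y within 17 degrees. Yellow- and red-knobbed pins fill the others.
There are look-alikes about, which are no part of the job. What is shaped like the pin_blue but orange or pink is not meant.

How it is judged (in metres and radians):
On the way:
1. the turntable has been turned until the tab's hole lies over the block's hole, within 22 mm (horizontal distance between eye and socket below 0.022 m), for 0.2 s.
At the end, for the whole second after the job is handed in: The blue-knobbed pin stands at rest through the tab's hole and in the block's hole: its tip within 15 mm of the block hole's centre line and at least 24 mm below the block's top (31 mm when the collar is flush on the tab), upright within 11 degrees, with the tab's hole within 26 mm of the block's (horizontal distance between pin_blue and socket below 0.015 m and z of pin_blue in the frame of socket below -0.024 m and horizontal distance between eye and socket below 0.026 m and angle between pin_blue's own z axis and vertical below 0.2 rad and linear speed of pin_blue below 0.02 m/s); the robot touches nothing.
It also fails if it takes over 54 s, if anything falls off the work surface, if the arm or the gripper's body presses on something with over 40 N, if the wrist force passes 120 N, or if a joint passes its speed limit or range.

## Working session

There is one attempt and no reset: what is moved stays moved. The work goes in short steps, Python scripts to look and compute and a shell command to move; the robot and the scene stay as the last step left them, time stands still between calls to the robot, and variables do not carry over. Pictures are saved under pics/ and viewed, and the job is handed in when it is done.

```bash
mkdir -p pics; cat > h.py <<'E'
import numpy as np, cv2
from station import ctrl, cams
from scipy.spatial.transform import Rotation as R
def save(n,f,crop=None,s=1):
    im=cams.snapshot(n)[:,:,::-1]
    if crop: a,b,c,d=crop; im=im[b:d,a:c]
    if s!=1: im=cv2.resize(im,None,fx=s,fy=s,interpolation=cv2.INTER_CUBIC)
    cv2.imwrite('pics/'+f,im)
def proj(n,p):
    c=cams.camera_info(n); q=np.array(c['rotation']).T@(np.array(p)-np.array(c['eye'])); u=np.array(c['K'])@q; return (u[:2]/u[2]).round(0)
def pose():
    s=ctrl.sense(); return np.array(s['eef_pos']),R.from_euler('xyz',s['tool_rot'],degrees=True)
E
python3 - <<'E'
from h import *
s=ctrl.sense();print(s)
save('top','top0.png');
for n in ['handle','eye','socket','pin_blue']:
    for d in cams.place_of(n,'top')[:4]: print('top',n,np.round(d['position'],3),round(d['confidence'],2),proj('top',d['position']))
save('scene','sc0.png')
for n in ['handle','eye','socket','pin_blue']:
    for d in cams.place_of(n,'scene')[:4]: print('scene',n,np.round(d['position'],3),round(d['confidence'],2),proj('scene',d['position']))
E
```

```text
{'time': 0.0, 'joint_positions': array([-67.86597484,  35.29140671,  -0.7236593 ,  81.64236332,
         0.46332719,  63.22001453,  -2.31281933]), 'joint_vel': array([-0.02901213,  0.02340145,  0.01114318,  0.02748131, -0.09032057,
       -0.04872006,  0.07467421]), 'effort': array([ 4.92625950e-04, -4.69220603e+01,  2.59113656e-01, -1.71033418e+01,
        9.92672984e-03,  9.55958240e-03,  3.25641444e-06]), 'eef_pos': array([0.26062066, 0.59511236, 0.40350706]), 'tool_rot': array([-1.79849067e+02,  1.09599626e-03,  1.56353694e+02]), 'ft_force': array([ 0.9661982 ,  0.22178436, -1.02937461]), 'ft_torque': array([-0.01692319,  0.01445836, -0.05761619]), 'opening': 0.08540320200170874}Traceback (most recent call last):
  File "<stdin>", line 5, in <module>
  File "h.py", line 10, in proj
    c=cams.camera_info(n); q=np.array(c['rotation']).T@(np.array(p)-np.array(c['eye'])); u=np.array(c['K'])@q; return (u[:2]/u[2]).round(0)
                                                                                           ~~~~~~~~~~~~~~~~^~
ValueError: matmul: Input operand 1 does not have enough dimensions (has 0, gufunc core with signature (n?,k),(k,m?)->(n?,m?) requires 1)
```

View pics/top0.png

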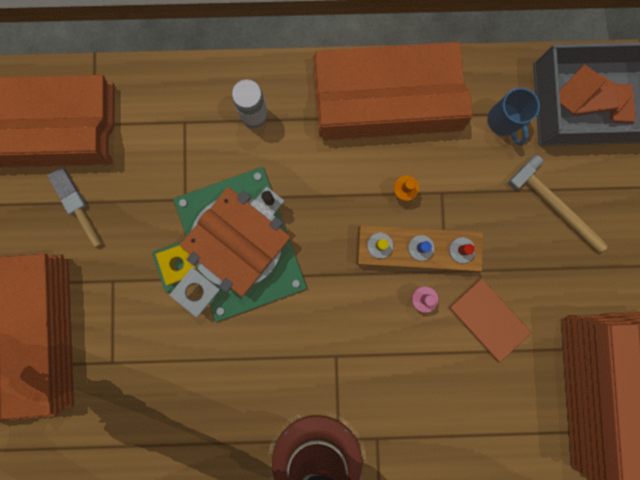

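The top view shows the base at (318,465), with +x up and +y left. The turntable is at about (235,242), the tab hole at (194,292), the yellow block's hole at (177,264) and the handle at (268,198). The rack holds the yellow pin (382,245), blue pin (425,247) and red pin (467,250). The look-alikes are the orange pin (407,188) and the pink pin (427,299).

```bash
python3 - <<'E'
from h import *
for n in ['top','scene','wrist']: print(cams.camera_info(n))
E
```

```text
{'K': array([[451.4582052 ,   0.        , 315.26768041],
       [  0.        , 451.4582052 , 241.20126663],
       [  0.        ,   0.        ,   1.        ]]), 'eye': array([ 0.41026694, -0.00409152,  1.03612965]), 'rotation': array([-175.66381344,   -0.34782553,  -91.6757884 ])}
{'K': array([[479.82334185,   0.        , 325.27439642],
       [  0.        , 479.82334185, 241.73965034],
       [  0.        ,   0.        ,   1.        ]]), 'eye': array([ 0.89556281, -0.50524183,  0.80825177]), 'rotation': array([-137.16770335,   -1.07141375,   41.40985345])}
{'K': array([[356.11762412,   0.        , 316.26152905],
       [  0.        , 356.11762412, 244.13039408],
       [  0.        ,   0.        ,   1.        ]]), 'mount': array([[ 3.14447623e-04, -9.51701536e-01, -3.07024570e-01,
         7.82104651e-02],
       [ 9.99999936e-01,  2.47248737e-04,  2.57766339e-04,
        -1.41505928e-04],
       [-1.69405184e-04, -3.07024631e-01,  9.51701554e-01,
         3.20351773e-02],
       [ 0.00000000e+00,  0.00000000e+00,  0.00000000e+00,
         1.00000000e+00]])}
```

```bash
cat >> h.py <<'E'
def cam(n,p=None):
    c=cams.camera_info(n)
    if n=='wrist':
        t,Q=p or pose(); M=np.array(c['mount']); return np.array(c['K']),t+Q.apply(M[:3,3]),Q.as_matrix()@M[:3,:3]
    return np.array(c['K']),np.array(c['eye']),R.from_euler('xyz',c['rotation'],degrees=True).as_matrix()
def proj(n,p):
    K,e,r=cam(n); u=K@(r.T@(np.array(p)-e)); return (u[:2]/u[2]).round(0)
def back(n,uv,z,p=None):
    K,e,r=cam(n,p); d=r@np.linalg.solve(K,[uv[0],uv[1],1.]); return e+d*(z-e[2])/d[2]
def nets(cs,names=('handle','eye','socket','pin_blue')):
    for c in cs:
      for n in names:
        for d in cams.place_of(n,c)[:4]: print(c,n,np.round(d['position'],3),round(d['confidence'],2),proj(c,d['position']))
E
python3 - <<'E'
from h import *
save('scene','sc0.png'); nets(['top','scene'])
for n,uv,z in [('eye',(194,292),.06),('socket',(177,264),.046),('handle',(268,198),.12),('bluetop',(425,247),.101),('yellowtop',(382,245),.101),('redtop',(467,250),.101)]: print(n,back('top',uv,z).round(3))
E
```

```text
top handle [0.578 0.092 0.118] 0.91 [263. 195.]
top eye [0.381 0.252 0.058] 0.84 [194. 292.]
top socket [0.444 0.298 0.043] 0.57 [175. 264.]
top pin_blue [ 0.598 -0.216 -0.002] 0.87 [401. 192.]
top pin_blue [ 0.465 -0.243  0.005] 0.65 [416. 248.]
top pin_blue [ 0.353 -0.24  -0.002] 0.56 [417. 298.]
scene handle [0.578 0.089 0.121] 0.58 [397. 236.]
scene eye [0.386 0.249 0.066] 0.91 [368. 177.]
scene socket [0.445 0.297 0.048] 0.87 [398. 184.]
scene socket [0.386 0.253 0.064] 0.66 [369. 177.]
scene pin_blue [ 0.599 -0.213  0.004] 0.78 [301. 375.]
scene pin_blue [ 0.468 -0.24   0.005] 0.72 [241. 342.]
scene pin_blue [ 0.352 -0.244 -0.   ] 0.57 [201. 311.]
scene pin_blue [0.581 0.088 0.12 ] 0.52 [398. 237.]
eye [0.382 0.251 0.06 ]
socket [0.444 0.291 0.046]
handle [0.571 0.083 0.12 ]
bluetop [ 0.462 -0.239  0.101]
yellowtop [ 0.469 -0.15   0.101]
redtop [ 0.454 -0.327  0.101]
```

View pics/sc0.png

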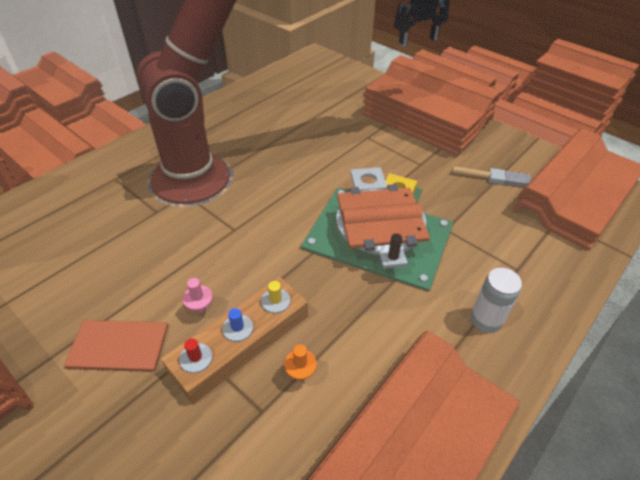

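```bash
cat >> h.py <<'E'
def go(xyz,yaw):
    t,Q=pose(); d=Q.inv().apply(np.array(xyz)-t)*1000; T=R.from_euler('xyz',[180,0,yaw],degrees=True)
    print('lin',d.round(1),'rot',(Q.inv()*T).as_rotvec(degrees=True).round(1), 'dist',np.linalg.norm(d).round(0))
E
python3 - <<'E'
from h import *
im=cv2.imread('pics/top0.png')[170:330,345:505]; cv2.imwrite('pics/rack.png',cv2.resize(im,None,fx=3.5,fy=3.5,interpolation=cv2.INTER_CUBIC))
im=cv2.imread('pics/top0.png')[160:330,150:320]; cv2.imwrite('pics/tt.png',cv2.resize(im,None,fx=3.5,fy=3.5,interpolation=cv2.INTER_CUBIC))
go([.577,.09,.36],140.5)
E
```

```text
lin [-492.4 -336.1   44.7] rot [-0.  -0.  15.9] dist 598.0
```

View pics/rack.png

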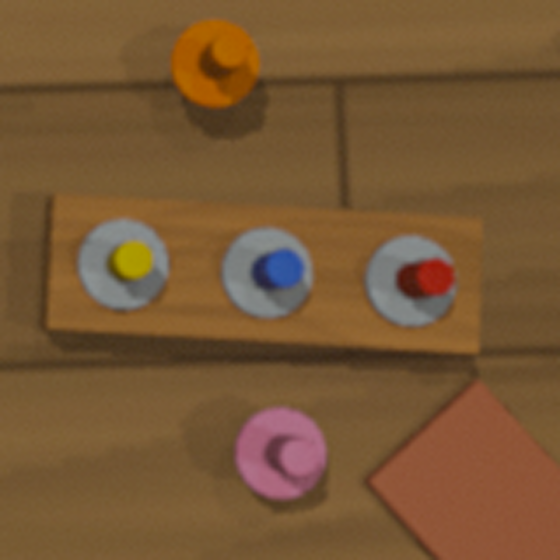

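View pics/tt.png

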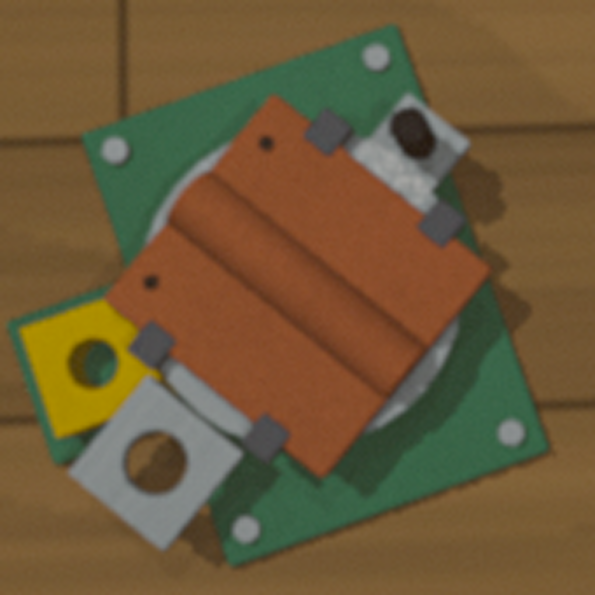

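Pin-shaped candidates: orange (407,188), pink (427,299), yellow (382,245), blue (425,247) and red (467,250). The crop shows a true blue knob in the middle hole of the rack, so that is the one. The turntable crop shows the black handle at (411,133) in the crop, with grey clamps about 50 mm to each side of it. I'll therefore use a reduced opening there.

```bash
python3 -m creep '[{"linear":[-41,-28,4],"rot":[0,0,2]},{"linear":[-82,-56,7],"rot":[0,0,4]},{"linear":[-123,-84,11],"rot":[0,0,6]},{"linear":[-148,-101,13],"rot":[0,0,8]},{"linear":[-180,-123,17],"rot":[0,0,10]},{"linear":[-212,-145,20],"rot":[0,0,12]},{"linear":[-245,-167,23],"rot":[0,0,14]},{"linear":[-278,-190,26],"rot":[0,0,16]},{"linear":[-310,-212,29],"rot":[0,0,16]},{"linear":[-342,-233,32],"rot":[0,0,16]},{"linear":[-374,-255,35],"rot":[0,0,16]},{"linear":[-406,-277,38],"rot":[0,0,16]}]' 56 40
python3 - <<'E'
from h import *
go([.577,.09,.36],140.5)
E
```

```text
time: 1.55
eef_pos: [0.5224, 0.177, 0.3669]
tool_rot: [180.0, 0.0, 140.3]
ft_force: [0.4, 0.4, 0.4]
opening: 0.0558
lin [-97.6 -32.1   6.9] rot [ 0.   0.  -0.2] dist 103.0
```

```bash
python3 -m creep '[{"linear":[-30,-10,2],"rot":[0,0,0]},{"linear":[-65,-21,4],"rot":[0,0,0]},{"linear":[-98,-32,7],"rot":[0,0,0]},{"linear":[-98,-32,7],"rot":[0,0,0]},{"linear":[-98,-32,7],"rot":[0,0,0]}]'
python3 - <<'E'
from h import *
save('wrist','w1.png'); nets(['wrist'],('handle',))
E
```

```text
time: 1.97
eef_pos: [0.5783, 0.0867, 0.3598]
tool_rot: [-180.0, 0.1, 140.0]
ft_force: [0.4, 1.1, 0.1]
opening: 0.056
wrist handle [0.577 0.086 0.124] 0.58 [310. 268.]
```

View pics/w1.png

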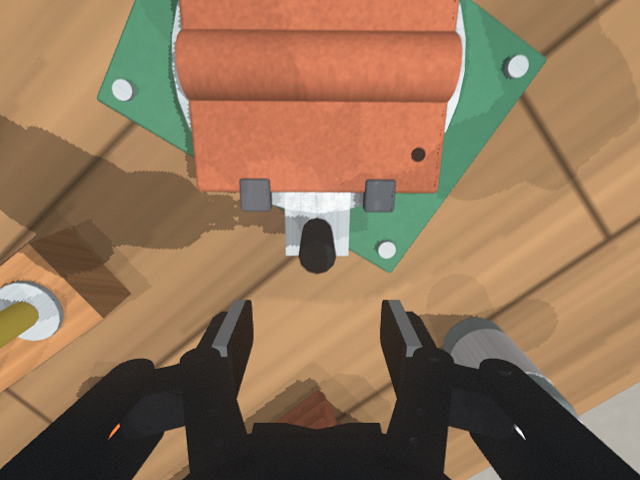

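```bash
python3 - <<'E'
from h import *
for v in (256,260,262): print(back('wrist',(317,v),.12).round(4))
print(back('wrist',(317,190),.06).round(4))
go([.577,.0875,.255],140.5)
E
```

```text
[0.5748 0.0936 0.12  ]
[0.5769 0.0919 0.12  ]
[0.5779 0.0911 0.12  ]
[0.5509 0.1137 0.06  ]
lin [ -2.   -2.7 104.9] rot [ 0.1 -0.  -0.1] dist 105.0
```

```bash
python3 -m creep '[{"linear":[0,0,25],"rot":[0,0,0]},{"linear":[0,0,55],"rot":[0,0,0]},{"linear":[0,0,85],"rot":[0,0,0]},{"linear":[0,0,104],"rot":[0,0,0]},{"linear":[0,0,104],"rot":[0,0,0]},{"linear":[0,0,104],"rot":[0,0,0]}]'
python3 -m creep '[{"linear":[0,0,0],"rot":[0,0,0]},{"linear":[0,0,0],"rot":[0,0,0]},{"linear":[0,0,0],"rot":[0,0,0]},{"linear":[0,0,0],"rot":[0,0,0]},{"linear":[0,0,0],"rot":[0,0,0]},{"linear":[0,0,0],"rot":[0,0,0]}]' 10 40
python3 - <<'E'
from h import *
print(pose()[0])
save('wrist','w2.png')
P=np.array([.490,.1626])
nets(['top'],('eye','socket'));save('top','top2.png')
nets(['scene'],('eye','socket'))
E
```

```text
time: 2.57
eef_pos: [0.5765, 0.0927, 0.2555]
tool_rot: [180.0, -0.2, 140.6]
ft_force: [0.5, 0.1, 0.5]
opening: 0.0558
time: 3.07
eef_pos: [0.5766, 0.0927, 0.2574]
tool_rot: [179.9, -0.1, 140.6]
ft_force: [-2.3, -1.1, 6.3]
opening: 0.0232
[0.57660504 0.09266346 0.25739227]
top eye [0.381 0.252 0.058] 0.84 [194. 292.]
top socket [0.444 0.298 0.043] 0.57 [175. 264.]
scene eye [0.386 0.249 0.066] 0.91 [368. 177.]
scene socket [0.445 0.297 0.048] 0.87 [398. 184.]
scene socket [0.386 0.253 0.064] 0.66 [369. 177.]
```

View pics/w2.png

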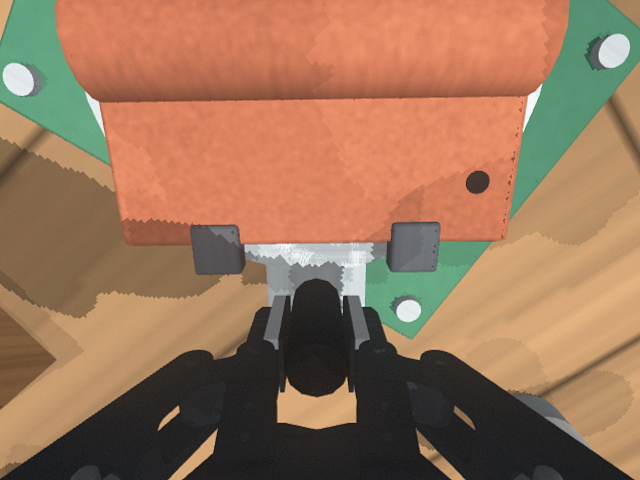

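```bash
python3 -m creep '[{"linear":[0.3,-7.9,0],"rot":[0,0,4]},{"linear":[1.1,-15.7,0],"rot":[0,0,8]},{"linear":[2.5,-23.5,0],"rot":[0,0,12]},{"linear":[4.4,-31.1,0],"rot":[0,0,16]},{"linear":[6.8,-38.6,0],"rot":[0,0,20]},{"linear":[9.8,-46,0],"rot":[0,0,24]},{"linear":[13.2,-53.1,0],"rot":[0,0,28]},{"linear":[16.9,-59.4,0],"rot":[0,0,31.7]},{"linear":[16.9,-59.4,0],"rot":[0,0,31.7]},{"linear":[16.9,-59.4,0],"rot":[0,0,31.7]}]'
python3 - <<'E'
from h import *
print(ctrl.sense()['ft_force'])
save('top','top3.png',(130,180,290,340),3.5); nets(['top'],('eye','socket','handle'))
save('scene','sc3.png',(320,140,460,260),4); nets(['scene'],('eye','socket','handle'))
E
```

```text
time: 4.2
eef_pos: [0.526, 0.057, 0.2575]
tool_rot: [179.9, -0.1, 108.9]
ft_force: [1.8, -1.6, -4.1]
opening: 0.0227
[ 1.84781308 -1.60991124 -4.11633047]
top eye [0.447 0.295 0.059] 0.96 [174. 262.]
top socket [0.441 0.3   0.043] 0.76 [173. 266.]
scene eye [0.445 0.296 0.064] 0.95 [399. 179.]
scene eye [0.444 0.295 0.045] 0.23 [397. 185.]
scene socket [0.444 0.3   0.048] 0.62 [399. 184.]
scene handle [0.528 0.055 0.121] 0.64 [366. 233.]
```

View pics/top3.png

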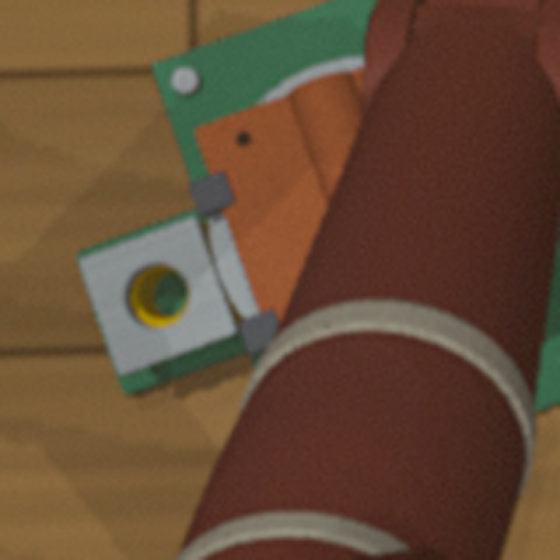

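View pics/sc3.png

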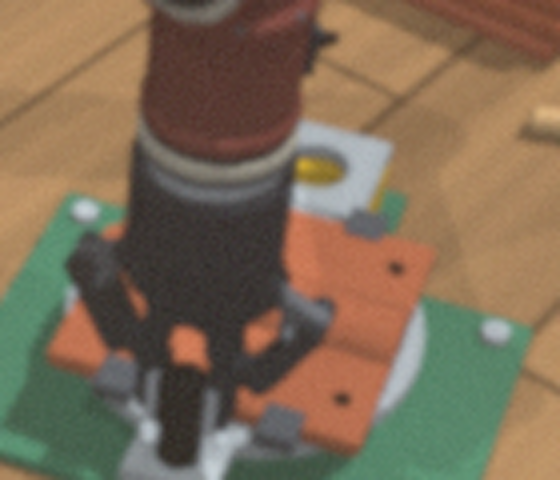

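The tab hole at (175,265) in the top view now lies over the yellow block, with the yellow bore visible inside it. Next I let go of the handle and rise.

```bash
python3 -m creep '[{"linear":[0,0,0],"rot":[0,0,0]},{"linear":[0,0,0],"rot":[0,0,0]},{"linear":[0,0,0],"rot":[0,0,0]},{"linear":[0,0,0],"rot":[0,0,0]}]' 50
python3 -m creep '[{"linear":[0,0,-20],"rot":[0,0,0]},{"linear":[0,0,-50],"rot":[0,0,0]},{"linear":[0,0,-85],"rot":[0,0,0]},{"linear":[0,0,-105],"rot":[0,0,0]},{"linear":[0,0,-105],"rot":[0,0,0]}]'
python3 - <<'E'
from h import *
go([.465,-.241,.34],85)
E
```

```text
time: 4.93
eef_pos: [0.5262, 0.0578, 0.2578]
tool_rot: [179.9, -0.1, 109.0]
ft_force: [-0.4, 0.1, -0.1]
opening: 0.0499
time: 5.35
eef_pos: [0.5275, 0.0576, 0.3677]
tool_rot: [179.3, -0.1, 109.0]
ft_force: [1.2, 0.6, 0.0]
opening: 0.0501
lin [-262.1 -156.6   25.5] rot [ 0.7 -0.2 24. ] dist 306.0
```

```bash
python3 -m creep '[{"linear":[-26,-15,2],"rot":[0,0,3]},{"linear":[-58,-34,5],"rot":[0,0,6]},{"linear":[-90,-53,8],"rot":[0,0,9]},{"linear":[-122,-72,11],"rot":[0,0,12]},{"linear":[-154,-91,14],"rot":[0,0,15]},{"linear":[-186,-110,17],"rot":[0,0,18]},{"linear":[-218,-129,20],"rot":[0,0,21]},{"linear":[-245,-146,23],"rot":[0.7,0,24]},{"linear":[-262,-157,25.5],"rot":[0.7,0,24]},{"linear":[-262,-157,25.5],"rot":[0.7,0,24]},{"linear":[-262,-157,25.5],"rot":[0.7,0,24]}]'
python3 - <<'E'
from h import *
p=pose();print(p[0]);save('wrist','w4.png')
print(pose()[0]);nets(['wrist'],('pin_blue',))
save('top','top4.png',(130,180,290,340),3.5); nets(['top'],('eye','socket','handle'))
E
```

```text
time: 6.27
eef_pos: [0.4639, -0.2419, 0.3394]
tool_rot: [-179.9, -0.2, 84.8]
ft_force: [-0.1, 0.3, -0.3]
opening: 0.05
[ 0.46394507 -0.24185059  0.33937173]
[ 0.46461784 -0.24036652  0.33942071]
wrist pin_blue [ 0.598 -0.212  0.001] 0.88 [468. 181.]
wrist pin_blue [ 0.466 -0.238  0.007] 0.71 [317. 224.]
wrist pin_blue [ 0.355 -0.248 -0.   ] 0.69 [197. 243.]
top eye [0.446 0.294 0.059] 0.64 [174. 263.]
top socket [0.444 0.3   0.043] 0.72 [174. 264.]
top handle [0.527 0.058 0.12 ] 0.95 [280. 219.]
```

View pics/w4.png

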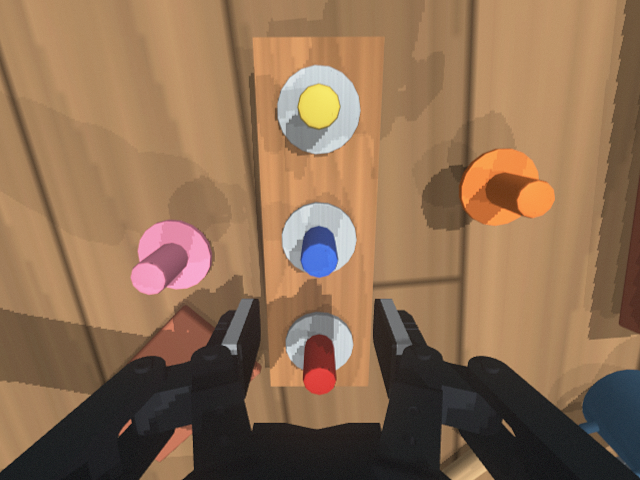

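View pics/top4.png

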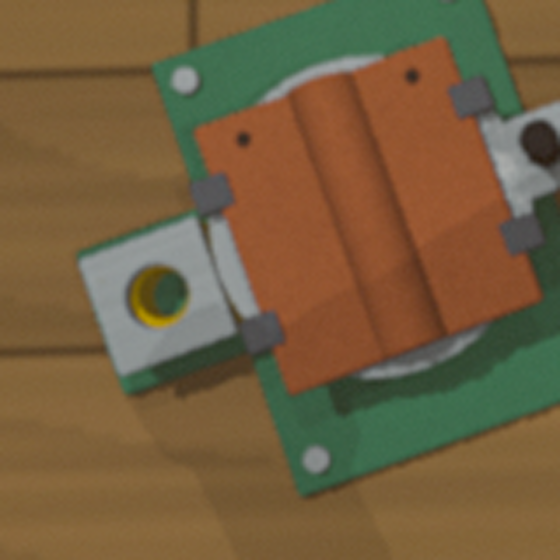

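Wrist view: the blue knob top is at (319,262) between the pads, with yellow at (319,106) and red at (320,380) in line. Pink and orange stand off to the sides.

```bash
python3 - <<'E'
from h import *
print(pose()[0])
b=back('wrist',(319,262),.101);c=back('wrist',(319,240),.056);print(b,c)
go([b[0],b[1],.242],85)
E
```

```text
[ 0.46514499 -0.23965709  0.34000357]
[ 0.46714065 -0.23882318  0.101     ] [ 0.46749697 -0.23829304  0.056     ]
lin [ 0.6  2.  98. ] rot [-0.  -0.2  0.2] dist 98.0
```

```bash
python3 -m creep '[{"linear":[0,1,25],"rot":[0,0,0]},{"linear":[0,1,55],"rot":[0,0,0]},{"linear":[0,1,80],"rot":[0,0,0]},{"linear":[0,1,98],"rot":[0,0,0]},{"linear":[0,1,98],"rot":[0,0,0]},{"linear":[0,1,98],"rot":[0,0,0]}]'
python3 -m creep '[{"linear":[0,0,0],"rot":[0,0,0]},{"linear":[0,0,0],"rot":[0,0,0]},{"linear":[0,0,0],"rot":[0,0,0]},{"linear":[0,0,0],"rot":[0,0,0]},{"linear":[0,0,0],"rot":[0,0,0]},{"linear":[0,0,0],"rot":[0,0,0]}]' 10 60
python3 -m creep '[{"linear":[0,0,-10],"rot":[0,0,0]},{"linear":[0,0,-30],"rot":[0,0,0]},{"linear":[0,0,-60],"rot":[0,0,0]},{"linear":[0,0,-95],"rot":[0,0,0]},{"linear":[0,0,-110],"rot":[0,0,0]},{"linear":[0,0,-110],"rot":[0,0,0]},{"linear":[0,0,-110],"rot":[0,0,0]}]'
python3 - <<'E'
from h import *
save('wrist','w5.png');
go([.445,.297,.37],108.9)
E
```

```text
time: 7.07
eef_pos: [0.4663, -0.2387, 0.2416]
tool_rot: [-179.9, -0.3, 85.2]
ft_force: [0.3, 0.2, 0.8]
opening: 0.05
time: 7.57
eef_pos: [0.4667, -0.2389, 0.2432]
tool_rot: [180.0, -0.3, 85.2]
ft_force: [-1.0, 0.8, 7.7]
opening: 0.0226
time: 8.15
eef_pos: [0.4664, -0.2392, 0.3541]
tool_rot: [179.9, -0.2, 85.2]
ft_force: [0.7, -0.1, -2.9]
opening: 0.0225
lin [532.3 -65.5 -14.3] rot [  0.   -0.3 -23.7] dist 537.0
```

View pics/w5.png

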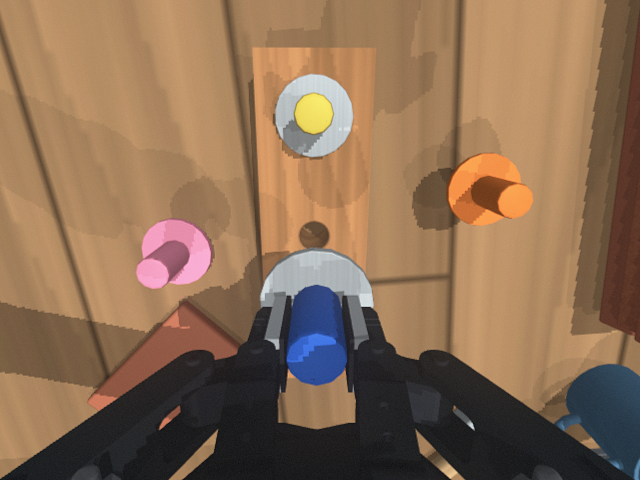

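The blue pin is held, its empty hole shows at (314,235), and the wrist force dropped by about 3 N. Next I carry it to a spot about 70 mm short of the tab for a look.

```bash
python3 -m creep '[{"linear":[20,-2,-6],"rot":[0,0,-2]},{"linear":[50,-4,-12],"rot":[0,0,-4]},{"linear":[88,-7,-16],"rot":[0,0,-6]},{"linear":[126,-10,-16],"rot":[0,0,-8]},{"linear":[164,-14,-16],"rot":[0,0,-10]},{"linear":[202,-17,-16],"rot":[0,0,-12]},{"linear":[240,-20,-16],"rot":[0,0,-14]},{"linear":[278,-23,-16],"rot":[0,0,-16]},{"linear":[316,-26,-16],"rot":[0,0,-18]},{"linear":[354,-30,-16],"rot":[0,0,-20]},{"linear":[392,-33,-16],"rot":[0,0,-22]},{"linear":[425,-36,-16],"rot":[0,0,-23.7]}]'
python3 -m creep '[{"linear":[25,0,0],"rot":[0,0,0]},{"linear":[40,0,0],"rot":[0,0,0]},{"linear":[40,0,0],"rot":[0,0,0]},{"linear":[40,0,0],"rot":[0,0,0]},{"linear":[40,0,0],"rot":[0,0,0]},{"linear":[40,0,0],"rot":[0,0,0]}]'
python3 - <<'E'
from h import *
p=pose();save('wrist','w6.png');print(p[0],pose()[0]);nets(['wrist'],('eye','socket'))
E
```

```text
time: 9.2
eef_pos: [0.4643, 0.1904, 0.3692]
tool_rot: [-179.8, -0.3, 109.1]
ft_force: [0.7, -0.8, -2.5]
opening: 0.0223
time: 9.7
eef_pos: [0.4516, 0.2263, 0.3688]
tool_rot: [-179.8, -0.3, 109.0]
ft_force: [-0.2, -0.1, -1.6]
opening: 0.0227
[0.45163166 0.2263259  0.36881503] [0.45166919 0.22643965 0.36908409]
wrist socket [0.446 0.295 0.043] 0.72 [339. 147.]
```

View pics/w6.png

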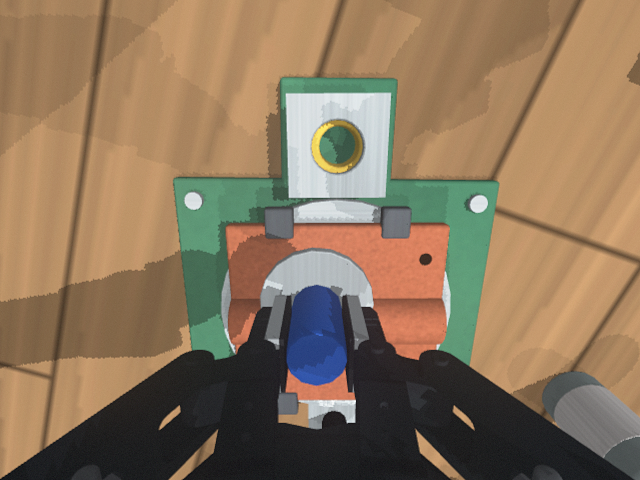

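Wrist view: the tab hole is centred at about (337,146), with a nearly even yellow ring inside it and the block's bore at about (340,145), so the two are aligned to within about 2 mm. The pin is upright, with its collar at x≈317.

```bash
python3 - <<'E'
from h import *
p=pose()
e=back('wrist',(337,146),.06,p); s=back('wrist',(340,145.5),.046,p); print('eye',e,'sock',s)
c=cams.camera_info('wrist');M=np.array(c['mount']);K=np.array(c['K'])
def tp(q):
    u=K@(M[:3,:3].T@(np.array(q)-M[:3,3]));return (u[:2]/u[2]).round(1)
print('collar far edge',tp([.028,0,.187]),'l/r',tp([0,.028,.187]),tp([0,-.028,.187]),'knob top near',tp([-.012,0,.142]))
print(tp([.025,0,.187]),tp([.031,0,.187]))
go([s[0],s[1],.30],108.9)
E
```

```text
eye [0.44364896 0.29601843 0.06      ] sock [0.44664014 0.29689611 0.046     ]
collar far edge [315.7 244.7] l/r [373.9 300. ] [257.6 300. ] knob top near [315.6 384.4]
[315.7 250.9] [315.7 238.4]
lin [67.4 18.3 69.7] rot [-0.2 -0.3  0.1] dist 99.0
```

```bash
python3 -m creep '[{"linear":[25,6,0],"rot":[-0.2,-0.3,0]},{"linear":[50,12,0],"rot":[-0.2,-0.3,0]},{"linear":[69,17,10],"rot":[-0.2,-0.3,0]},{"linear":[69,17,25],"rot":[-0.2,-0.3,0]},{"linear":[69,17,35],"rot":[-0.2,-0.3,0]},{"linear":[69,17,35],"rot":[-0.2,-0.3,0]},{"linear":[69,17,35],"rot":[-0.2,-0.3,0]}]'
python3 - <<'E'
from h import *
save('wrist','w7.png');print(pose()[0]);save('top','top7.png',(130,200,250,320),4)
save('scene','sc7.png',(330,100,470,220),5)
E
```

```text
time: 10.43
eef_pos: [0.4454, 0.2964, 0.3343]
tool_rot: [-179.9, 0.1, 108.9]
ft_force: [-0.4, -0.7, -2.8]
opening: 0.0225
[0.44570342 0.29655551 0.3349432 ]
```

View pics/w7.png

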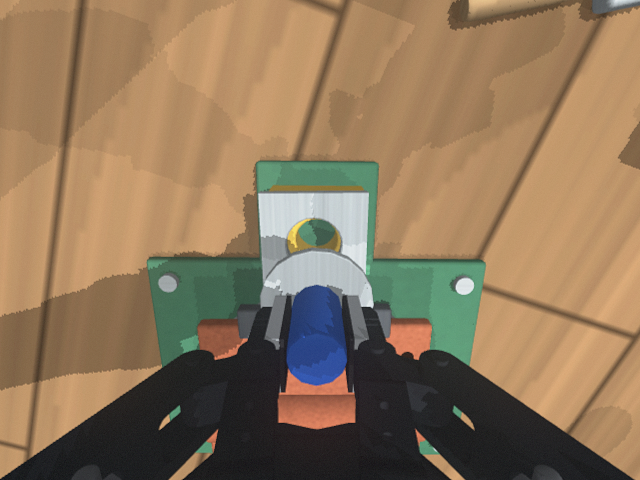

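View pics/sc7.png

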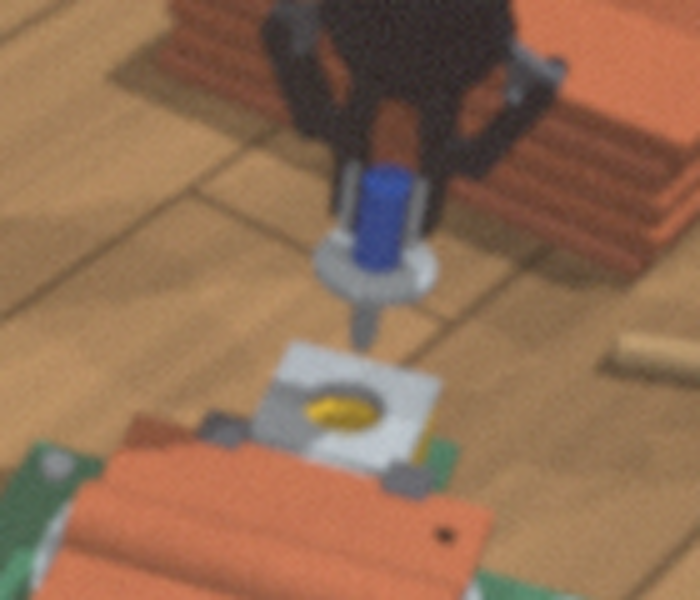

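The pin hangs upright over the tab. In the wrist view the tab hole is at (315,243), on the pin's centre line. Now I lower it.

```bash
python3 -m creep '[{"linear":[0,0,12],"rot":[0,0,0]},{"linear":[0,0,30],"rot":[0,0,0]},{"linear":[0,0,46],"rot":[0,0,0]},{"linear":[0,0,58],"rot":[0,0,0]},{"linear":[0,0,66],"rot":[0,0,0]},{"linear":[0,0,72],"rot":[0,0,0]},{"linear":[0,0,74],"rot":[0,0,0]},{"linear":[0,0,74],"rot":[0,0,0]}]'
python3 -m creep '[{"linear":[0,0,2],"rot":[0,0,0]},{"linear":[0,0,4],"rot":[0,0,0]},{"linear":[0,0,6],"rot":[0,0,0]},{"linear":[0,0,8],"rot":[0,0,0]},{"linear":[0,0,8.5],"rot":[0,0,0]},{"linear":[0,0,8.5],"rot":[0,0,0]}]'
python3 - <<'E'
from h import *
print(pose()[0],ctrl.sense()['ft_force']);save('wrist','w8.png')
save('scene','sc8.png',(330,100,470,220),5)
E
```

```text
time: 11.25
eef_pos: [0.4461, 0.297, 0.2617]
tool_rot: [179.9, -0.0, 108.9]
ft_force: [-0.0, -0.7, -2.4]
opening: 0.0229
time: 11.75
eef_pos: [0.4462, 0.297, 0.2533]
tool_rot: [179.8, -0.0, 108.9]
ft_force: [0.3, -0.7, -0.3]
opening: 0.0226
[0.44619918 0.29701073 0.25333082] [ 0.31084642 -0.69288515 -0.28441071]
```

View pics/sc8.png

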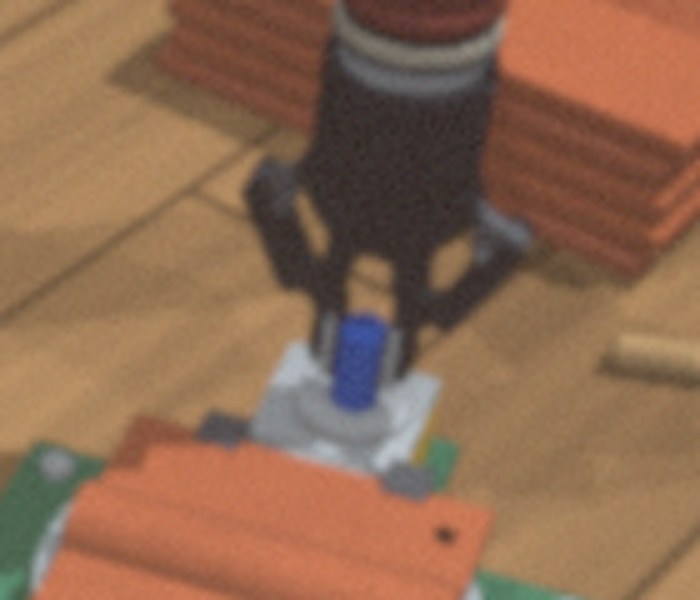

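View pics/w8.png

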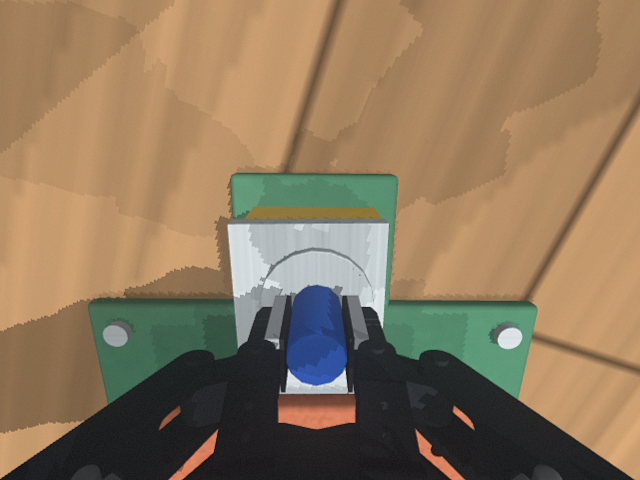

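The collar is on the tab: the pin's weight has come off the wrist (−2.4 to −0.3 N) at the expected height. I'll press down slightly and then let go.

```bash
python3 -m creep '[{"linear":[0,0,1],"rot":[0,0,0]},{"linear":[0,0,1.5],"rot":[0,0,0]},{"linear":[0,0,1.5],"rot":[0,0,0]}]'
python3 -m creep '[{"linear":[0,0,-1],"rot":[0,0,0]},{"linear":[0,0,-1],"rot":[0,0,0]},{"linear":[0,0,-1],"rot":[0,0,0]},{"linear":[0,0,-1],"rot":[0,0,0]},{"linear":[0,0,-1],"rot":[0,0,0]}]' 46
python3 -m creep '[{"linear":[0,0,-10],"rot":[0,0,0]},{"linear":[0,0,-30],"rot":[0,0,0]},{"linear":[0,0,-65],"rot":[0,0,0]},{"linear":[0,0,-100],"rot":[0,0,0]},{"linear":[0,0,-130],"rot":[0,0,0]},{"linear":[0,0,-130],"rot":[0,0,0]},{"linear":[0,0,-130],"rot":[0,0,0]}]'
python3 - <<'E'
from h import *
save('wrist','w9.png');nets(['wrist'],('pin_blue','eye'))
save('scene','sc9.png',(330,100,470,220),5);nets(['scene'],('pin_blue',))
E
```

```text
time: 12.1
eef_pos: [0.4466, 0.297, 0.2532]
tool_rot: [179.8, -0.1, 108.8]
ft_force: [-1.7, -0.9, 8.7]
opening: 0.0229
time: 12.52
eef_pos: [0.4465, 0.297, 0.254]
tool_rot: [179.8, -0.1, 108.8]
ft_force: [0.4, -0.3, 0.1]
opening: 0.0462
time: 13.1
eef_pos: [0.4464, 0.2967, 0.3865]
tool_rot: [179.5, -0.1, 108.8]
ft_force: [0.4, 0.1, -0.6]
opening: 0.046
wrist pin_blue [0.451 0.296 0.015] 0.56 [320. 217.]
scene pin_blue [ 0.352 -0.246  0.003] 0.88 [200. 311.]
scene pin_blue [0.452 0.297 0.01 ] 0.78 [399. 197.]
scene pin_blue [ 0.599 -0.21   0.004] 0.78 [302. 374.]
```

View pics/sc9.png

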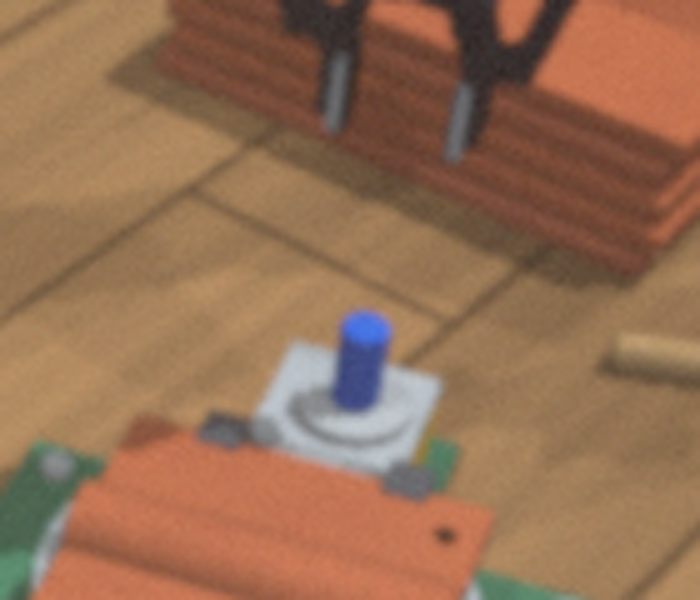

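View pics/w9.png

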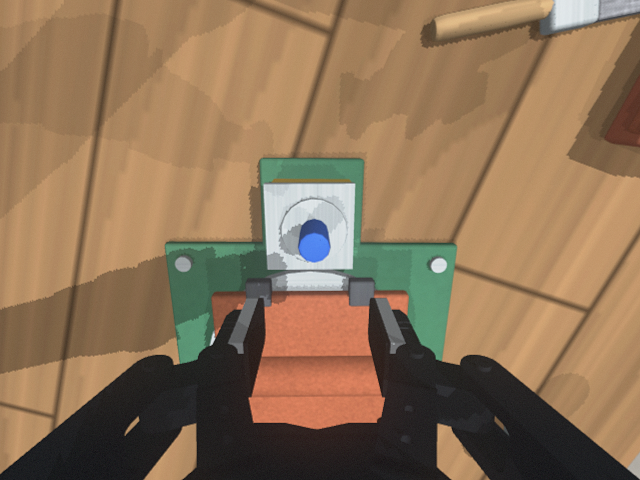

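The pin stands upright and the gripper is clear. The collar lies flat around (316,230) in the wrist view. Handing in.

```bash
python3 - <<'E'
from h import *
print(back('wrist',(314.5,247),.111),back('wrist',(316,231),.066))
print(ctrl.finish_job())
E
```

```text
[0.44534489 0.29522764 0.111     ] [0.44666908 0.29470186 0.066     ]
the job is handed in; nothing more can be done
None
```

The turntable is locked: the blue-knobbed pin stands through the tab's hole and in the yellow block's hole, and the gripper is clear. I turned the table by its handle about 32° clockwise, took the blue pin from the rack's middle hole, pushed it down and let go. I handed the job in at about 13 s of the 54 s allowed, and no verdict was reported.

- **Alignment:** before insertion, a wrist picture put the tab's hole about 3 mm from the block's hole. The networks' estimates in the top and scene views were 4 to 8 mm apart.
- **Seating:** a light final press gave 8.7 N with no further downward movement. The network placed the tip at z = 0.015 m from the wrist view, which is the flush value. The scene view gave 0.010 m, within its error.
- **Position and tilt:** pixel measurements put the pin 1 to 2 mm from the block hole's centre, and upright to within about 2°. The networks' estimates put it about 5 to 6 mm off, still inside the 15 mm limit.
- **Failed check:** the last wrist-view search did not report the tab's hole, because the collar covers it.

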